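# Reset the tripped breaker behind the push-latch cover

### The arm

A 6-joint arm with a two-finger parallel gripper is mounted at the origin on a cart in front of the work surface, level with it; the furniture and walls round the work are solid. World frame = base frame: x ahead of the robot, y to its left, z up, the work surface at z = 0. Lengths are in m, angles in rad, forces in N, time in s.
With the tool pointing down it reaches from about 0.275 to 0.75 m from the base axis. Payload 10.2 kg.
Tool frame: the origin (TCP) lies between the finger pads; the fingertips stand nose_length ahead of it and the grasp point (between the pads) lies 5 mm behind it (nose_length is the distance from the TCP to the fingertips, in m); z points along the fingers, y is the line along which they close (so a half turn about z gives the same grasp; the last joint's range is limited). The gripper opens to 88 mm and grips with 3 to 60 N. Pads are 18 mm wide; open, the fingers measure 123 mm over their backs; the gripper's body (75 mm by 187 mm) begins 45 mm behind the grasp point.
Start: joints at [0.886, 0.313, 1.498, -0, 1.331, -0.223], TCP at [0.234, 0.47, 0.253] pointing down, gripper open.
Joint ranges: [-2.94, 2.94], [-0.97, 2.17], [0.19, 2.56], [-1.23, 4.37], [0.02, 3.11], [-2.88, 2.88]. Speed limits (rad/s): [2.39, 2.39, 3.01, 3.14, 3.14, 3.14].

### API

Orientations are given as a unit quaternion [x, y, z, w].
In Python, from workcell import * gives the robot as it stands. The module is installed in compiled form; this text tells all that it offers.
- The arm moves only by the shell command python3 -m inch 'ROWS' [OPENING] [FORCE]. ROWS is a JSON object of lists of equal length, an entry for each row: "travel": the shift along the tool's x, y, z in units of 40 mm (1.0 is 40 mm), a list of three; "roll": the turn about the tool's z in units of 6 degrees (1.0 is 6 degrees). In form: {"travel": [[dx, dy, dz], ...], "roll": [roll, ...]}. A call has exactly 8 rows; each row is the pose to reach, as a shift and turn from the pose commanded when the call began, along the tool's axes at that moment; what a row does not reach only later rows make up. A row lasts 1/12 s, in which the tool goes at most 41.7 mm and 7.16 degrees, less where a joint would pass 70% of its speed; a pose out of reach is approached as far as the arm can. A call with a gripper value outside its range is refused whole. OPENING is the opening, from -1 (shut) to 1 (fully open), set as the call begins (- or left out, the last holds). The fingers move at their own pace and stop on an object; FORCE is the grip in N (left out, the last holds). Time passes only in rows, so rows that repeat a pose let the fingers close, or fill a call up. It gives the time, the measured TCP pose, the force, the opening and the grip force at its end, in the units of the state.
- state(): the state, without advancing time (a new reading comes with each control period).
- get_image(name): name is "scene" or "top"; returns the picture (420x560x3 uint8, red, green, blue); there is no depth.
- get_calibration(name): a dict with "fx", "fy", "cx", "cy" (pixels), "k1" (the pictures are not rectified: a ray, as slopes to the right and down, at radius r is drawn at 1 + k1 r^2 times it, then the intrinsics apply), "position" and "attitude" of the camera in the world. Camera axes: x right, y down, z forward; pixel columns grow to the right and rows downward; lengths in m; the calibration is good to about 2 mm. A picture is of the moment at which its call begins. get_calibration takes no time and is no camera call.
- finish_job(): hands the job in; it is judged then, once.
The state is a dict: "t": time; "q": joint angles; "joint_velocities": joint speeds; "effort": joint torques, N m; "tool_pos": TCP position; "eef_rot": TCP orientation; "force": force on the tool from outside, world axes, zero at the start; "wrist_torque": the same for the moment, N m; "grip_width": finger opening in m; "grip_force": force on a finger pad.
Only numpy, scipy, OpenCV 4.12 (cv2) and the standard library are available. Lean on these libraries where they do the work, as an engineer would, in place of code of your own. Each camera call takes 0.05 s, during which the arm holds its last target. There are 200 camera calls.

### The job

The breaker of the bench power box has tripped. Press the closed cover and let go so that it pops open, press the raised round breaker button inside fully home, then push the cover down and press it shut so that it latches again and stays closed. Nothing is to be gripped or lifted, the box stays where it stands and the small things around it are left alone.

Things in the scene. Friction and masses are not known exactly. Their poses are not given: they have to be found in the camera images.
- power_box: loose grey bench power box, 1.8 kg, 130 deep (its x, -60 to 70 mm) x 146 wide x 62 mm high; origin at its underside, x to its back, y left, z up. Behind x = 20 a solid block, flat top at z = 62 with three round outlets; the front lies under the cover: walls to z = 44, the breaker button at x = -38, y = -22, a small white latch at the left (y = 29 to 55, up to z = 47), else free room
- cover (a joint): cover angle, rad: 0 latched shut and level, -0.115 pressed to its stop (lip 9 mm lower), about 1.65 popped fully open (gives to 2.0). Pressed from latched to the stop it is freed and, let go, springs open by itself in 1 to 2 s; pushed from open down to the same stop it latches and, let go, rests near 0 (another press would free it again). 1 to 3 N at the lip move it; 5 to 10 N on the stop is right
- cover_hinge (a point): middle of the cover's level hinge line, which runs along the box's y at box x = 18, z = 60 mm
- cover_press (a point): where to press: on the outer face of the plain grey cover (154 wide, 82 long, 4 mm plate, 14 mm skirt at the lip), 66 mm from the hinge line, 16 from the lip, at thin ribs; turns with the cover: x from lip to hinge, z out of the face. Shut, it faces up at z = 63 mm; open, the cover stands about upright, outer face to the box's back, lip 80 mm above the hinge; push it over from behind
- reset_button (a joint): how far the breaker button is pushed in, m: 0 to 0.002 at the start (tripped, standing proud by about 7 mm), 0.007 fully home; it stays where it is left and takes about 3 N to push straight down
- button_top (a point): middle of the button's flat round top, 15 mm across; at most 49 mm above the worktop when tripped, 42 mm when home
- relay: bystander: small clear relay, 22 x 29 x 41 mm, loose, to the right of the box; origin under its centre
- tape: bystander: black tape roll, 55 x 53 x 19 mm, loose, to the left of the box; origin under its centre
- connector: bystander: pale round connector, 49 x 24 x 24 mm, loose, lying to the right of the box farther back; origin under its centre

How it is judged:
On the way, in this order (a step that is already met when the one before it is completed fails the run):
1. the shut cover is pressed in past flush, to its stop (value of joint cover below -0.1 rad).
2. the cover, let go, has popped open (value of joint cover above 1 rad and contact force between the fingers and cover below 0.1 N), for 0.1 s.
3. the breaker button is pressed home under the open cover (value of joint reset_button above 0.006 m and value of joint cover above 0.7 rad), for 0.1 s.
4. the cover is pressed in past flush again (value of joint cover below -0.1 rad).
At the end, for the whole second after the job is handed in: The cover is latched shut by itself (within 0.05 rad of level, untouched), the breaker button is in by more than 6 of its 7 mm, and the box stands at rest, level and within 30 mm of where it stood (value of joint cover between -0.05 and 0.05 rad and value of joint reset_button above 0.006 m and distance of power_box from where it was at the start of the episode below 0.03 m and angle between power_box's own z axis and vertical below 0.05 rad and linear speed of power_box below 0.01 m/s).
It fails at once if the power box is lifted, tipped or shoved away (over 30 mm) (height (world z) of power_box above 0.01 m or angle between power_box's own z axis and vertical above 0.15 rad or distance of power_box from where it was at the start of the episode above 0.03 m).
It fails at once if a bystander is lifted or displaced by more than 25 mm (distance of any of relay, tape, connector from where it was at the start of the episode above 0.025 m).
It also fails if it takes over 45 s, if anything falls off the work surface, if the arm or the gripper's body presses on something with over 40 N, if the wrist force passes 120 N, or if a joint passes its speed limit or range.

## Working session

There is one attempt and no reset: what is moved stays moved. The work goes in short steps, Python scripts to look and compute and a shell command to move; the robot and the scene stay as the last step left them, time stands still between calls to the robot, and variables do not carry over. Pictures are saved under pics/ and viewed, at most 10 in all, crops included, and the job is handed in when it is done.

```bash
mkdir -p pics
python3 - <<'E'
from workcell import *
import cv2,numpy as np
try: print(nose_length)
except Exception as e: print(e)
for n in("scene","top"):
    cv2.imwrite(f"pics/{n}0.png",get_image(n)[:,:,::-1]); print(get_calibration(n))
s=state();print(s["t"],s["tool_pos"],s["eef_rot"],s["grip_width"])
E
```

```text
0.014
{'fx': 471.40648620072534, 'fy': 471.40648620072534, 'cx': 272.8551288666867, 'cy': 204.49491000605843, 'k1': -0.066923259632745, 'position': array([ 0.08680226, -0.03993726,  0.71750026]), 'attitude': array([ 0.83798717, -0.42036955,  0.15383364, -0.31209317])}
{'fx': 413.7625613904017, 'fy': 413.7625613904017, 'cx': 282.2872228778599, 'cy': 210.67801952931984, 'k1': 0.003119404691235487, 'position': array([0.45270497, 0.30870806, 0.9148254 ]), 'attitude': array([-0.70430698,  0.7089146 , -0.03531806,  0.01201642])}
0.1 [0.23380277 0.4698366  0.25224529] [ 2.28827395e-01  9.73466847e-01 -5.23174198e-04 -2.18995725e-04] 0.08834099317792533
```

View pics/scene0.png

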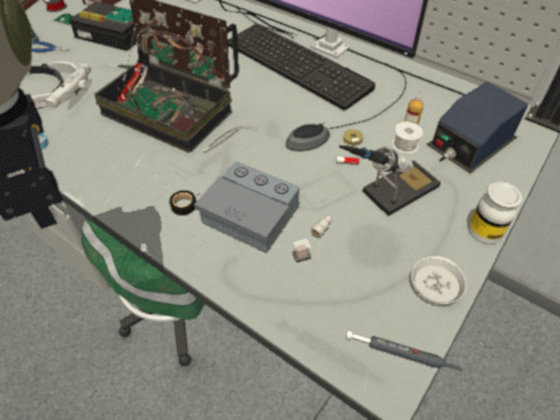

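View pics/top0.png

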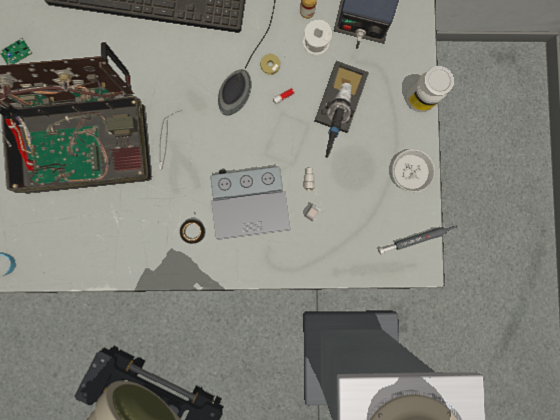

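The top view shows the box centred near (250,203), with its outlets in the row (224,184), (246,182), (268,179) and the cover below them. The tape is at (192,231), the relay at (312,212) and the connector at (309,178).

```bash
cat > h.py <<'E'
from workcell import *
import cv2,numpy as np
from scipy.spatial.transform import Rotation as R
def cam(n):
    c=get_calibration(n); return c,R.from_quat(c["attitude"]).as_matrix()
def ray(n,uv):
    c,M=cam(n); d=np.array([(uv[0]-c["cx"])/c["fx"],(uv[1]-c["cy"])/c["fy"]]); s=d.copy()
    for _ in range(20): s=d/(1+c["k1"]*(s@s))
    return c["position"],M@np.r_[s,1]
def onz(n,uv,z):
    p,d=ray(n,uv); return p+d*(z-p[2])/d[2]
def proj(n,P):
    c,M=cam(n); v=M.T@(np.asarray(P,float)-c["position"]); s=v[:2]/v[2]; s=s*(1+c["k1"]*(s@s))
    return np.r_[c["fx"]*s[0]+c["cx"],c["fy"]*s[1]+c["cy"]]
E
python3 - <<'E'
from h import *
for n,(x0,y0,x1,y1) in (("top",(165,150,335,255)),("scene",(160,150,345,270))):
    im=cv2.imread(f"pics/{n}0.png")
    hsv=cv2.cvtColor(im,cv2.COLOR_BGR2HSV); 
    m=(hsv[...,2]<165).astype(np.uint8)*255
    m=cv2.morphologyEx(m,cv2.MORPH_CLOSE,np.ones((5,5)))
    m=cv2.morphologyEx(m,cv2.MORPH_OPEN,np.ones((7,7)))
    k,l,st,ce=cv2.connectedComponentsWithStats(m)
    i=l[203,250] if n=="top" else l[205,248]
    print(n,st[i],ce[i])
    c=max(cv2.findContours((l==i).astype(np.uint8),0,2)[0],key=cv2.contourArea)
    print(cv2.minAreaRect(c),cv2.approxPolyDP(c,5,True).reshape(-1,2).tolist())
    cv2.drawContours(im,[c],-1,(0,0,255),1)
    if n=="top":
        for q in cv2.boxPoints(cv2.minAreaRect(c)): print(onz(n,q,.062))
        for q in [(224,184),(246,182),(268,179)]: print(q,onz(n,q,.062))
    cv2.imwrite(f"pics/c{n}.png",cv2.resize(im[y0:y1,x0:x1],None,fx=4,fy=4,interpolation=cv2.INTER_CUBIC))
E
```

```text
top [ 210  165   80   74 5005] [248.35464535 201.799001  ]
((248.547607421875, 200.96058654785156), (69.66272735595703, 76.55696868896484), 84.0938491821289) [[279, 166], [211, 172], [216, 238], [289, 230]]
[0.59444555 0.4357155  0.062     ]
[0.61066476 0.27802444 0.062     ]
[0.46637261 0.26435719 0.062     ]
[0.45138241 0.42048596 0.062     ]
(224, 184) [0.56571798 0.40043144 0.062     ]
(246, 182) [0.56973901 0.35507805 0.062     ]
(268, 179) [0.57586604 0.30952136 0.062     ]
scene [ 169  163  131   89 6649] [243.06361859 205.51872462]
((235.00863647460938, 199.64654541015625), (123.42805480957031, 74.71336364746094), 23.198591232299805) [[169, 197], [174, 214], [198, 211], [205, 225], [260, 251], [270, 249], [299, 207], [299, 187], [240, 163], [204, 193], [178, 190]]
```

View pics/ctop.png

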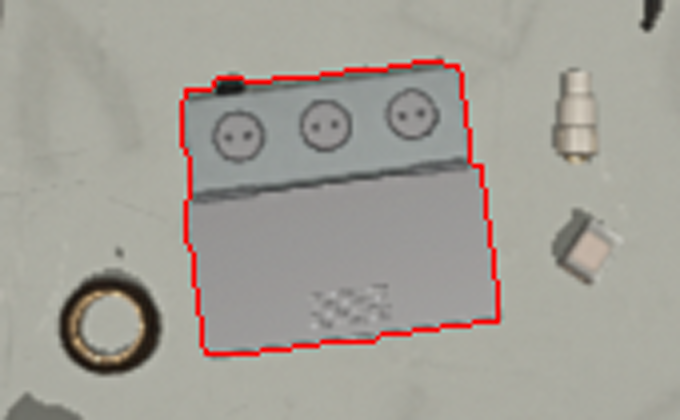

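The crop shows the cover lip corners near (216.7,238.7) and (290,230.2), the seam from (213,199) to (282,190), and the ribs at about (252,227), all in top-image pixels.

Run:
```python
from h import *
f=lambda u,v,z:onz("top",(u/4+165-.4,v/4+150-.4),z)
P={}
for k,a in dict(lipL=(206,354,.062),lipR=(499,321,.062),ribs=(351,308,.063),seamL=(193,199,.062),seamR=(470,162,.062),o1=(238,136,.062),o2=(325,126,.062),o3=(413,113,.062),backL=(184,97,.062),backR=(460,68,.062)).items():
    P[k]=f(*a);print(k,P[k].round(4))
for a,b in(("lipR","lipL"),("seamR","seamL"),("o3","o1"),("backR","backL")):
    d=P[a]-P[b];d=P[b]-P[a];print(a,np.linalg.norm(d),np.degrees(np.arctan2(-d[0],d[1])))
mid=lambda a,b:(P[a]+P[b])/2
print(np.linalg.norm(mid("lipL","lipR")-mid("seamL","seamR")),np.linalg.norm(mid("lipL","lipR")-mid("backL","backR")),mid("lipL","lipR"),mid("backL","backR"))
for k,a in dict(relay=(588,245,.02),tape=(110,325,.01),conn=(576,115,.012)).items(): print(k,f(*a))
# scene verification: outlets
```

```text
lipL [0.4543 0.4163 0.062 ]
lipR [0.4701 0.2661 0.062 ]
ribs [0.4773 0.3422 0.063 ]
seamL [0.534  0.4232 0.062 ]
seamR [0.5526 0.2804 0.062 ]
o1 [0.5665 0.4002 0.062 ]
o2 [0.5716 0.3554 0.062 ]
o3 [0.5783 0.3098 0.062 ]
backL [0.5869 0.4281 0.062 ]
backR [0.6018 0.2853 0.062 ]
lipR 0.1510728992017979 6.013427714103829
seamR 0.1440252781751722 7.4272455854208435
o3 0.09116417610831307 7.387696049276054
backR 0.14356947486986107 5.943602198356081
0.08176039963839239 0.13304445711518115 [0.46221578 0.3412135  0.062     ] [0.5943613  0.35665341 0.062     ]
relay [0.51191403 0.21521702 0.02      ]
tape [0.4704955  0.47477055 0.01      ]
conn [0.5842708 0.2201247 0.012    ]
```

View pics/cscene.png

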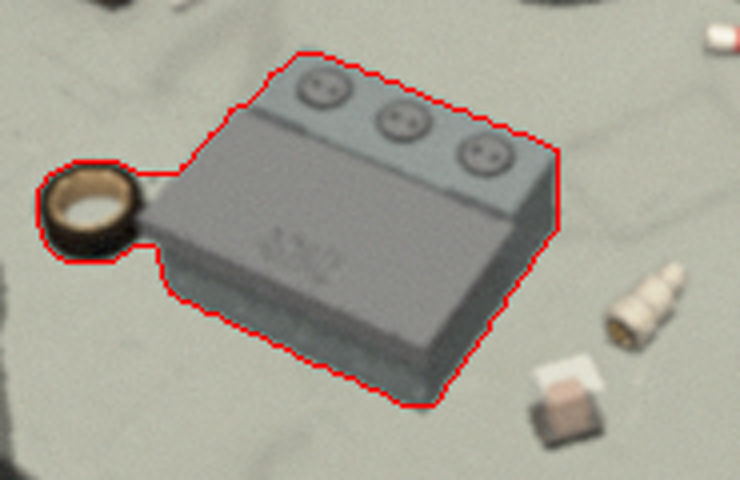

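```bash
cat >> h.py <<'E'
O=np.array([.5253,.3486]); YAW=np.radians(6.6)
Bx=np.array([np.cos(YAW),np.sin(YAW)]); By=np.array([-Bx[1],Bx[0]])
def w(x,y,z): return np.r_[O+Bx*x/1e3+By*y/1e3,z/1e3]
def go(x,y,z):  # fingertip target in box mm -> units in tool axes
    s=state(); M=R.from_quat(s["eef_rot"]); d=w(x,y,z)+[0,0,nose_length]-s["tool_pos"]
    a=M.as_matrix()[:,0]; e=np.arctan2(-Bx[1],-Bx[0])-np.arctan2(a[1],a[0]); e=(e+np.pi)%(2*np.pi)-np.pi
    print("d",(M.inv().apply(d)/.04).round(3),"roll",round(-np.degrees(e)/6,3))
def where():
    s=state(); t=s["tool_pos"]; v=t[:2]-O
    print("t",round(s["t"],2),"tip box mm",(v@Bx*1e3).round(1),(v@By*1e3).round(1),((t[2]-nose_length)*1e3).round(1),"F",s["force"].round(1),s["grip_width"])
E
python3 - <<'E'
from h import *
for i,(u,v) in enumerate([(324,88),(403,121),(486,154)]): print(onz("scene",(u/4+160-.4,v/4+150-.4),.062))
go(-48,0,110)
E
python3 -m inch '{"travel":[[-0.85,0,0],[-1.75,0,0.3],[-2.65,0,0.6],[-3.55,-0.05,0.9],[-4.45,-0.1,1.2],[-5.35,-0.1,1.5],[-6.2,-0.1,1.8],[-6.87,-0.1,2.1]],"roll":[-0.7,-1.4,-2.1,-2.8,-3.5,-4.2,-4.9,-5.52]}' -1 20
python3 - <<'E'
from h import *
where();go(-48,0,70)
E
```

```text
[0.56707632 0.40204908 0.062     ]
[0.57245537 0.35736071 0.062     ]
[0.57879886 0.31260609 0.062     ]
d [-6.869 -0.118  3.205] roll -5.509
t: 0.77
tool_pos: [0.4801, 0.3424, 0.1677]
eef_rot: [-0.059, 0.998, -0.0, -0.0]
force: [0.4, -0.8, -0.6]
grip_width: 0.0371
grip_force: 0.0
t 0.77 tip box mm -45.6 -1.0 153.7 F [ 0.4 -0.8 -0.6] 0.03713679911539037
d [0.059 0.026 2.093] roll 0.033
```

```bash
python3 -m inch '{"travel":[[0.06,0.03,0.4],[0.06,0.03,1.0],[0.06,0.03,1.6],[0.06,0.03,1.95],[0.06,0.03,2.1],[0.06,0.03,2.18],[0.06,0.03,2.22],[0.06,0.03,2.24]],"roll":[0,0,0,0,0,0,0,0]}'
python3 - <<'E'
from h import *
where();go(-48,0,56)
E
```

```text
t: 1.43
tool_pos: [0.476, 0.3451, 0.0798]
eef_rot: [-0.058, 0.998, 0.0, 0.001]
force: [-0.0, -0.2, -0.1]
grip_width: 0.0005
grip_force: 0.0
t 1.43 tip box mm -49.4 2.2 65.8 F [-0.  -0.2 -0.1] 0.00048330096583132766
d [-0.034 -0.055  0.245] roll 0.011
```

```bash
python3 -m inch '{"travel":[[-0.03,-0.05,0.04],[-0.03,-0.05,0.08],[-0.03,-0.05,0.12],[-0.03,-0.05,0.16],[-0.03,-0.05,0.2],[-0.03,-0.05,0.23],[-0.03,-0.05,0.25],[-0.03,-0.05,0.26]],"roll":[0,0,0,0,0,0,0,0]}'
```

```text
t: 2.1
tool_pos: [0.4775, 0.3432, 0.0695]
eef_rot: [-0.058, 0.998, 0.0, 0.001]
force: [0.3, -2.4, 11.5]
grip_width: 0.0006
grip_force: 5.3
```

```bash
python3 -m inch '{"travel":[[0,0,-0.5],[0,0,-1.4],[0,0,-2.4],[0,0,-3.2],[0,0,-3.6],[0,0,-3.6],[0,0,-3.6],[0,0,-3.6]],"roll":[0,0,0,0,0,0,0,0]}'
python3 -m inch '{"travel":[[0,0,0],[0,0,0],[0,0,0],[0,0,0],[0,0,0],[0,0,0],[0,0,0],[0,0,0]],"roll":[0,0,0,0,0,0,0,0]}' >/dev/null
python3 -m inch '{"travel":[[0,0,0],[0,0,0],[0,0,0],[0,0,0],[0,0,0],[0,0,0],[0,0,0],[0,0,0]],"roll":[0,0,0,0,0,0,0,0]}' >/dev/null
python3 - <<'E'
from h import *
where();go(-42,-22,60)
a=[]
for n,(x0,y0,x1,y1) in (("top",(175,140,315,260)),("scene",(170,110,310,260))):
    im=get_image(n)[:,:,::-1][y0:y1,x0:x1]; a.append(cv2.resize(im,(400,int(400*im.shape[0]/im.shape[1])),interpolation=cv2.INTER_CUBIC))
h=max(i.shape[0] for i in a)
cv2.imwrite("pics/open.png",np.hstack([cv2.copyMakeBorder(i,0,h-i.shape[0],0,0,0) for i in a]))
E
```

```text
t: 2.77
tool_pos: [0.4764, 0.3428, 0.2108]
eef_rot: [-0.058, 0.998, -0.001, -0.002]
force: [-0.1, 0.6, -0.5]
grip_width: 0.0005
grip_force: 0.0
t 4.1 tip box mm -48.6 0.0 198.7 F [-0.4  0.4  0.3] 0.0002497949090109648
d [-0.163 -0.551  3.468] roll 0.01
```

View pics/open.png

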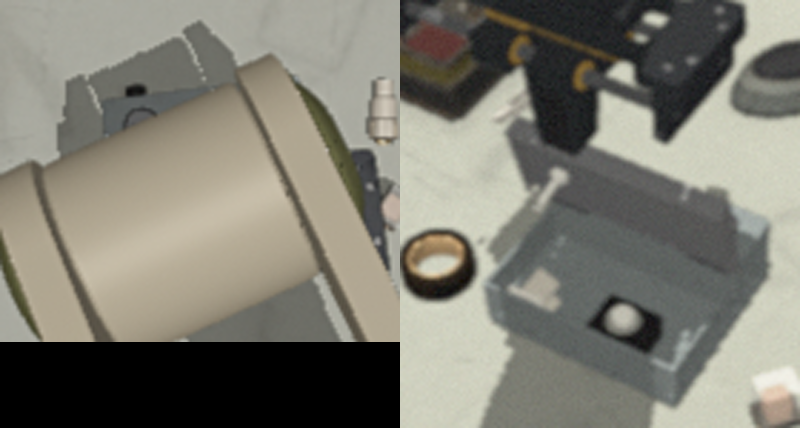

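The cover is open. The round button shows at the scene pixel (248,221), and the cover's lip corner is at about (208,153).

Run:
```python
from h import *
p=onz("scene",(248,221),.048);v=p[:2]-O;print("button box",v@Bx,v@By)
for th in (1.3,1.5,1.65,1.8):
    c,s=np.cos(th),np.sin(th); P=w(18-82*c-3*s*-1,77,60+82*s+3*c); print(th,proj("scene",P),proj("scene",w(18-82*c+3*s,-77,60+82*s+3*c)))
```

```text
button box -0.04063181757912187 -0.02363512779832733
1.3 [210.02315162 152.10596075] [284.96910005 183.31542257]
1.5 [215.08556413 145.88646402] [289.66028646 176.39770072]
1.65 [218.96539549 142.14429084] [293.1160382  172.13941339]
1.8 [222.79870941 139.28428053] [296.41549328 168.78500023]
```

```bash
python3 -m inch '{"travel":[[-0.05,-0.2,0.4],[-0.1,-0.4,1.0],[-0.14,-0.57,1.5],[-0.14,-0.57,1.9],[-0.14,-0.57,2.0],[-0.14,-0.57,2.0],[-0.14,-0.57,2.0],[-0.14,-0.57,2.0]],"roll":[0,0,0,0,0,0,0,0]}'
python3 - <<'E'
from h import *
where();go(-43,-23,52)
n,(x0,y0,x1,y1)="scene",(170,110,310,260)
cv2.imwrite("pics/open2.png",cv2.resize(get_image(n)[:,:,::-1][y0:y1,x0:x1],(560,600),interpolation=cv2.INTER_CUBIC))
E
```

```text
t: 4.87
tool_pos: [0.4857, 0.3215, 0.134]
eef_rot: [-0.058, 0.998, 0.0, 0.001]
force: [-0.3, 0.3, 1.3]
grip_width: 0.0006
grip_force: 0.0
t 4.87 tip box mm -42.5 -22.4 120.0 F [-0.3  0.3  1.3] 0.0006499854733993953
d [ 0.017 -0.016  1.699] roll 0.014
```

View pics/open2.png

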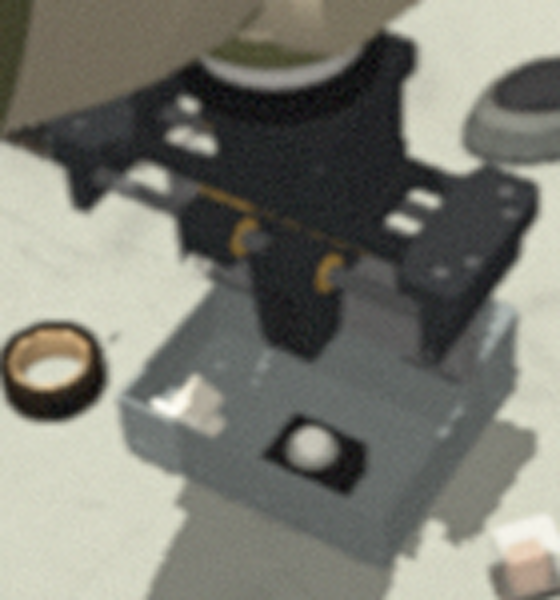

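The gripper now hides the cover, which stands behind it. The button at about (248,222) in full-frame pixels is in clear view below the fingers, so I descend.

```bash
python3 -m inch '{"travel":[[0,0,0.3],[0,0,0.7],[0,0,1.1],[0,0,1.4],[0,0,1.55],[0,0,1.62],[0,0,1.65],[0,0,1.65]],"roll":[0,0,0,0,0,0,0,0]}'
python3 - <<'E'
from h import *
where();go(-43,-23,42)
E
```

```text
t: 5.58
tool_pos: [0.4856, 0.3212, 0.0672]
eef_rot: [-0.058, 0.998, 0.0, 0.0]
force: [0.3, -0.3, 0.1]
grip_width: 0.0005
grip_force: 0.0
t 5.58 tip box mm -42.6 -22.6 53.2 F [ 0.3 -0.3  0.1] 0.00047654009787199085
d [ 0.01  -0.009  0.281] roll 0.011
```

```bash
python3 -m inch '{"travel":[[0,0,0.06],[0,0,0.12],[0,0,0.18],[0,0,0.22],[0,0,0.26],[0,0,0.28],[0,0,0.29],[0,0,0.3]],"roll":[0,0,0,0,0,0,0,0]}'
```

```text
t: 6.25
tool_pos: [0.4857, 0.3212, 0.0563]
eef_rot: [-0.058, 0.998, 0.0, 0.001]
force: [-5.6, -2.4, 18.1]
grip_width: 0.0004
grip_force: 9.0
```

```bash
python3 -m inch '{"travel":[[0,0,0],[0,0,0],[0,0,-0.6],[0,0,-1.5],[0,0,-2.4],[0,0,-3.2],[0,0,-3.5],[0,0,-3.5]],"roll":[0,0,0,0,0,0,0,0]}'
python3 - <<'E'
from h import *
where();go(65,0,180)
n,(x0,y0,x1,y1)="scene",(170,110,310,260)
cv2.imwrite("pics/open3.png",cv2.resize(get_image(n)[:,:,::-1][y0:y1,x0:x1],(560,600),interpolation=cv2.INTER_CUBIC))
E
```

```text
t: 6.92
tool_pos: [0.4862, 0.3215, 0.1978]
eef_rot: [-0.058, 0.998, 0.001, 0.003]
force: [0.8, -0.0, 0.5]
grip_width: 0.0002
grip_force: 0.0
t 6.92 tip box mm -42.0 -22.4 183.8 F [ 0.8 -0.   0.5] 0.0001967470448652081
d [-2.675  0.558  0.11 ] roll 0.011
```

View pics/open3.png

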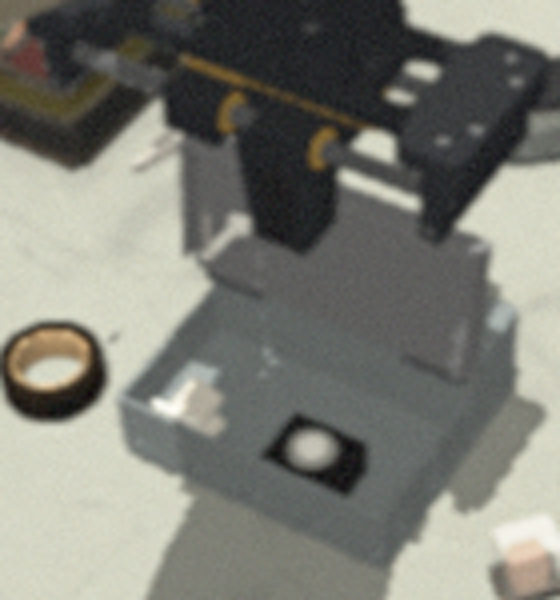

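The cover stands upright. The button blob is at crop (312,447), and I'll compare it numerically with the earlier picture to confirm it is home.

Run:
```python
from h import *
for z in (.049,.042): print(z,proj("scene",w(-40,-23,z))*1)
for f in("open2","open3"):
    im=cv2.imread(f"pics/{f}.png",0)[400:500,250:380]
    m=(im>120).astype(np.uint8); k,l,st,ce=cv2.connectedComponentsWithStats(m)
    for i in range(1,k):
        if st[i][4]>200: print(f,st[i],ce[i])
```

```text
0.049 [249.02403303 236.44509299]
0.042 [249.02419213 236.44730721]
open2 [  42   27   42   39 1280] [61.72265625 46.17578125]
open3 [  42   32   42   34 1124] [61.89412811 48.17882562]
```

Run:
```python
from h import *
for z in (49,47,42): print(z,proj("scene",w(-40,-23,z)),proj("scene",w(-32.5,-23,z)))
for i in("open2","open3"):
    im=cv2.imread(f"pics/{i}.png",0); print(i,im[412:500:3,312])
```

```text
49 [247.86493294 220.28515443] [250.04991351 217.51657642]
47 [247.91418159 220.97294453] [250.09505059 218.20593863]
42 [248.03657456 222.68179087] [250.20722922 219.91875191]
open2 [108  94  76  57  80 133 177 189 193 193 195 193 196 194 185 175 156 133
 109  81  46  33  50  73  95 103 100 100 100  99]
open3 [107  98  79  53  46  68 106 138 171 189 191 192 193 194 190 183 159 133
 111  83  45  34  55  73  91 103 105 100 102 102]
```

The blob's top edge dropped by about 1.5 px while its base stayed fixed. With the tip at 42.3 mm and 18 N on the stop, that agrees with the button being home. Next I go over and behind the cover.

```bash
python3 -m inch '{"travel":[[-0.7,0.15,0],[-1.6,0.35,0],[-2.4,0.56,0],[-2.55,0.56,0.2],[-2.55,0.56,0.9],[-2.55,0.56,1.5],[-2.55,0.56,1.8],[-2.55,0.56,1.85]],"roll":[0,0,0,0,0,0,0,0]}'
python3 - <<'E'
from h import *
where()
for a in [(30,0,113),(2,0,108),(-12,0,101),(-26,0,92),(-36,0,80),(-44,0,68),(-48,0,60)]: go(*a)
E
```

```text
t: 7.63
tool_pos: [0.5822, 0.3544, 0.1163]
eef_rot: [-0.058, 0.998, -0.001, -0.004]
force: [-0.3, 0.1, -0.1]
grip_width: 0.0006
grip_force: 0.0
t 7.63 tip box mm 57.2 -0.8 102.3 F [-0.3  0.1 -0.1] 0.0005519323304231094
d [ 0.682  0.019 -0.262] roll 0.01
d [ 1.381  0.02  -0.132] roll 0.01
d [1.729 0.021 0.046] roll 0.01
d [2.078 0.022 0.273] roll 0.01
d [2.326 0.023 0.575] roll 0.01
d [2.524 0.024 0.876] roll 0.01
d [2.622 0.024 1.077] roll 0.01
```

```bash
python3 -m inch '{"travel":[[0.2,0.02,-0.02],[0.45,0.02,-0.05],[0.75,0.02,-0.07],[1.0,0.02,-0.05],[1.25,0.02,0],[1.45,0.02,0.05],[1.65,0.02,0.15],[1.8,0.02,0.22]],"roll":[0,0,0,0,0,0,0,0]}'
python3 - <<'E'
from h import *
where()
for a in [(-26,0,92),(-36,0,80),(-44,0,68),(-48,0,60)]: go(*a)
E
```

```text
t: 8.3
tool_pos: [0.5121, 0.3476, 0.1127]
eef_rot: [-0.058, 0.998, 0.0, 0.001]
force: [0.1, -0.3, -0.3]
grip_width: 0.0006
grip_force: 0.4
t 8.3 tip box mm -13.3 0.6 98.7 F [ 0.1 -0.3 -0.3] 0.0005685460180699165
d [ 0.319 -0.014  0.167] roll 0.012
d [ 0.569 -0.014  0.466] roll 0.012
d [ 0.77  -0.014  0.766] roll 0.012
d [ 0.87  -0.014  0.966] roll 0.012
```

Run:
```python
from h import *
n,(x0,y0,x1,y1)="scene",(170,110,310,260)
cv2.imwrite("pics/push.png",cv2.resize(get_image(n)[:,:,::-1][y0:y1,x0:x1],(560,600),interpolation=cv2.INTER_CUBIC))
where()
```

```text
t 8.35 tip box mm -14.3 0.6 98.0 F [-0.6  0.2 -0.7] 0.0004259590785387447
```

View pics/push.png

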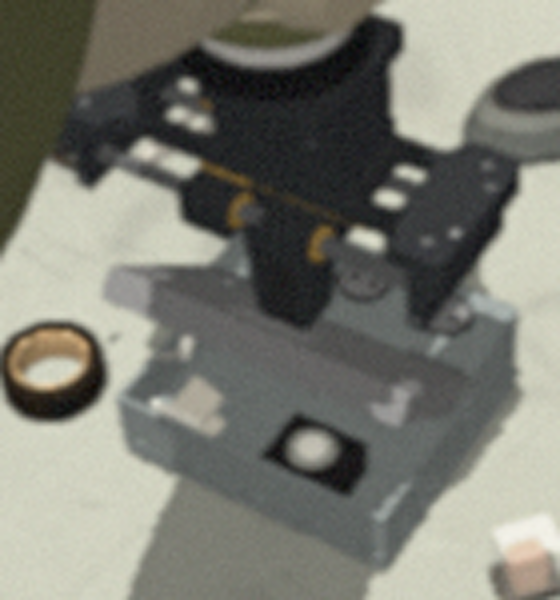

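The cover is folding forward ahead of the fingertips, its lip line running from crop (110,270) to (470,380), so I carry on down.

```bash
python3 -m inch '{"travel":[[0.15,0,0.07],[0.3,0,0.16],[0.43,0,0.3],[0.57,0,0.46],[0.68,0,0.6],[0.76,0,0.74],[0.83,0,0.86],[0.87,0,0.94]],"roll":[0,0,0,0,0,0,0,0]}'
python3 - <<'E'
from h import *
where();go(-48,0,55.2)
E
```

```text
t: 9.02
tool_pos: [0.4774, 0.3435, 0.0736]
eef_rot: [-0.058, 0.998, -0.0, -0.0]
force: [1.0, 0.3, 1.0]
grip_width: 0.0005
grip_force: 0.6
t 9.02 tip box mm -48.2 0.4 59.6 F [1.  0.3 1. ] 0.0004917720370357196
d [-0.005 -0.01   0.109] roll 0.011
```

```bash
python3 -m inch '{"travel":[[0,0,0.02],[0,0,0.04],[0,0,0.06],[0,0,0.08],[0,0,0.1],[0,0,0.11],[0,0,0.12],[0,0,0.12]],"roll":[0,0,0,0,0,0,0,0]}'
```

```text
t: 9.68
tool_pos: [0.4779, 0.3436, 0.0698]
eef_rot: [-0.058, 0.998, 0.0, 0.0]
force: [-1.6, -0.3, 3.1]
grip_width: 0.0001
grip_force: 2.0
```

```bash
python3 -m inch '{"travel":[[0,0,0.01],[0,0,0.02],[0,0,0.03],[0,0,0.04],[0,0,0.04],[0,0,0.04],[0,0,0.04],[0,0,0.04]],"roll":[0,0,0,0,0,0,0,0]}'
```

```text
t: 10.35
tool_pos: [0.478, 0.3436, 0.0694]
eef_rot: [-0.058, 0.998, 0.0, 0.0]
force: [-6.3, -3.1, 14.8]
grip_width: 0.0006
grip_force: 8.0
```

At the stop with 14.8 N; now I release straight up, wait and look.

```bash
python3 -m inch '{"travel":[[0,0,-0.2],[0,0,-0.8],[0,0,-1.6],[0,0,-2.4],[0,0,-3.2],[0,0,-3.6],[0,0,-3.6],[0,0,-3.6]],"roll":[0,0,0,0,0,0,0,0]}'
python3 -m inch '{"travel":[[0.5,0,0],[1,0,0],[1.6,0,0],[2,0,0],[2,0,0],[2,0,0],[2,0,0],[2,0,0]],"roll":[0,0,0,0,0,0,0,0]}' >/dev/null
python3 - <<'E'
from h import *
where()
n,(x0,y0,x1,y1)="scene",(160,110,340,260)
cv2.imwrite("pics/end.png",cv2.resize(get_image(n)[:,:,::-1][y0:y1,x0:x1],(720,600),interpolation=cv2.INTER_CUBIC))
E
```

```text
t: 11.02
tool_pos: [0.4779, 0.3435, 0.2118]
eef_rot: [-0.058, 0.998, 0.0, 0.0]
force: [-0.0, 1.1, -0.2]
grip_width: 0.0005
grip_force: 0.0
t 11.68 tip box mm -127.0 0.2 197.2 F [-0.2  0.4  0.1] 0.00039000853025724605
```

View pics/end.png

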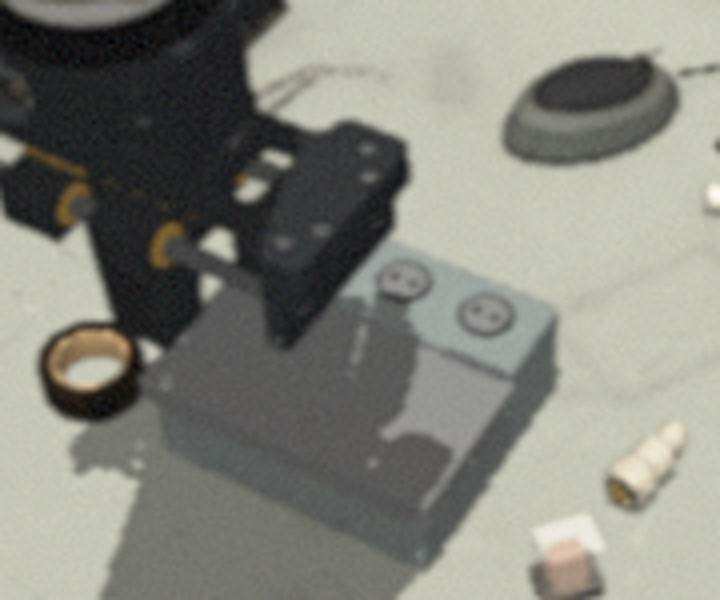

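The cover is shut and level: its lip corners at (145,375) and (425,515) match the first picture. The box and bystanders have not moved. After more than 1 s free it is still latched.

```bash
python3 -c "from workcell import *; print(finish_job())"
```

```text
the job is handed in; nothing more can be done
None
```

The job is handed in: the cover popped open on the first press, the breaker button went home, and the cover was pressed shut and stayed latched in the last picture; the judge gave no result.

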